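# Roll the drawing tube into its desk rest and bar it in

### The arm

A 6-joint arm with a two-finger parallel gripper is mounted at the origin on a cart in front of the work surface, level with it; the furniture and walls round the work are solid. World frame = base frame: x ahead of the robot, y to its left, z up, the work surface at z = 0. Lengths are in mm, angles in rad, forces in N, time in s.
With the tool pointing down it reaches from about 275 to 750 mm from the base axis. Payload 10.2 kg.
Tool frame: the origin (TCP) lies midway between the tips of the shut fingers; the grasp point (between the pads) lies 19 mm behind it; z points along the fingers, y is the line along which they close (so a half turn about z gives the same grasp; the last joint's range is limited). The gripper opens to 85 mm and grips with 20 to 120 N. Pads are 22 mm wide; open, the fingers measure 114 mm over their backs; the gripper's body (76 mm by 85 mm) begins 54 mm behind the grasp point. The pads swing forward as they close: fully open they stand 13 mm farther back than shut.
Start: joints at [1.11, 0.313, 1.498, -0, 1.331, -0.223], TCP at [123.684, 510.229, 231.294] pointing down, gripper open.
Joint ranges: [-2.94, 2.94], [-0.97, 2.17], [0.19, 2.56], [-1.23, 4.37], [0.02, 3.11], [-2.88, 2.88]. Speed limits (rad/s): [2.39, 2.39, 3.01, 3.14, 3.14, 3.14].

### API

Orientations are given as a unit quaternion [w, x, y, z].
In Python, from rig import sense, capture, finish_job, find_in, place_of gives the robot as it stands. The module is installed in compiled form; this text tells all that it offers.
- The arm moves only by the shell command python3 -m jog 'ROWS' [FORCE]. ROWS is JSON, a list of rows, each an object of numbers: "tx", "ty", "tz": the shift along the tool's x, y, z in mm; "ax", "ay", "az": the turn, a rotation vector about the tool's x, y, z in rad; "jaw": the closure, from -1 (fully open) to 1 (shut), so that 0 is half open. In form: [{"tx": .., "ty": .., "tz": .., "ax": .., "ay": .., "az": .., "jaw": ..}, ...]. A call has 1 to 5 rows; each row shifts and turns the commanded pose from where the row before left it, along the tool's axes as they then stand; what a row does not reach is not made up. A row lasts 1/8 s, in which the tool goes at most 62.5 mm and 10.7 degrees, less where a joint would pass 70% of its speed; a pose out of reach is approached as far as the arm can. A call with a gripper value outside its range is refused whole. The fingers move at their own pace and stop on an object; FORCE is the grip in N (left out, the last holds). Time passes only in rows, so rows that do not move let the fingers close. It gives the time, the measured TCP pose, the force, the opening and the grip force at its end, in the units of the state.
- sense(): the state, without advancing time (a new reading comes with each control period).
- capture(name): name is "scene" or "top" or "wrist"; returns a dict with "color" (480x640x3 uint8, red, green, blue), "depth" (480x640 float32, mm along the optical axis (not along the pixel's ray), 0 where there is no reading), "fx", "fy", "cx", "cy" (pixels), "camera_from_world" (4x4, takes a point from world to camera coordinates); the wrist camera has in their place "mount" (4x4, takes a point from camera to tool coordinates, whose origin is the TCP and whose axes are the flange's). Camera axes: x right, y up, looking along -z (the intrinsics and any distortion apply to the point x, -y, -z); pixel columns grow to the right and rows downward; lengths in mm; the calibration is good to about 2 mm. The wrist camera is an equidistant fisheye: a pixel r from the principal point sees the ray r / f radians off the axis. A picture is of the moment at which its call begins: read the wrist's pose just before it.
- finish_job(): hands the job in; it is judged then, once.
Trained networks look in the newest picture that a camera, given by its name, has taken for a name from the list of things; names that differ only in an ending like _2 or _b are one class to them, and where a whole thing is asked for, a point or a joint stands for the part that bears it (a point fixed in the world has none). Each returns a list of dicts, best first, with "conf" (0 to 1); they miss things now and then, are a little off and sometimes report something else, mostly with a low value. They report only what shows in the picture. A call takes as long as a camera call.
- find_in(query, camera): "centre" ([column, row] in pixels, amid what is visible of it).
- place_of(query, camera): "centre" ([column, row] in pixels: a listed point, or the origin of a listed thing).
The state is a dict: "time_s": time; "joints": joint angles; "dq": joint speeds; "tau": joint torques, N m; "eef_pos": TCP position; "ee_rot": TCP orientation; "force": force on the tool from outside, world axes, zero at the start; "wrist_torque": the same for the moment, N m; "grip_width": opening from 0.0 (shut) to 1.0 (fully open); "grip_force": force on a finger pad.
Only numpy, scipy, OpenCV 4.12 (cv2) and the standard library are available. Lean on these libraries where they do the work, as an engineer would, in place of code of your own. Each camera call takes 0.05 s, during which the arm holds its last target. There are 200 camera calls.

### The job

Put the drawing tube away in its wooden desk rest: swing the rest's bar well open, roll the tube across the desk and up the ramp without lifting it, and let it settle gently into the groove. Then slide it along the groove until its end is against the end stop, and swing the bar fully back across the tube. Leave the mug, tape dispenser and stapler where they are.

Things in the scene. Friction and masses are not known exactly. Their poses are not given: they have to be found in the camera images.
- cradle: Waxed wooden tube rest fixed to the desk; it stands elsewhere and turned each time. Origin on the desk surface under the middle line of its V groove. x runs along the groove, y is the way the tube rolls in, z up. Ramp and groove span x = -140 to +70 mm. Behind the groove a 62 mm high back rail fills y = 35 to 67 mm.
- ramp_foot (a point): Middle of the ramp's foot, at y = -120 mm of the rest, on the desk; axes as the rest's. The ramp rises straight from here to a lip 22 mm high at y = -29 mm of the rest; behind the lip the V groove (flanks about 35 degrees) goes down to 4 mm above the desk at y = 0. The groove's -x end is open.
- groove_home (a point): Where the tube's centre must finally be: seated in the groove, axis 42 mm above the desk at x = 0, y = 0 of the rest, its +x end against the end stop. The end stop is a 60 mm high wall across the groove, its inner face at x = +70 mm of the rest.
- swing_bar (a joint): Level steel bar 79 to 89 mm above the desk on an upright pivot at x = -30, y = 51 mm of the rest. 0 rad: points along the rest's -y, across the groove, too low for the tube to come in over the lip but 8 mm clear of a seated tube. Grows to 1.75 as it swings to the rest's +x; at 1.57 it lies along the back rail, out of the way. Light friction: about 0.5 N at the peg; stays where left.
- bar_peg (a point): Upright black round peg on the end of the bar, 14 mm thick, 86 mm from the pivot, reaching from 89 to 127 mm above the desk; this point is 109 mm above the desk. Push it sideways to swing the bar. The axes are the bar's: -y points from the pivot to the peg.
- tube_center (a point): Centre of the drawing tube: closed cardboard tube 140 mm long, x along its axis, 58 mm thick, with white caps 62 mm thick and 12 mm long on both ends, 0.14 to 0.28 kg. It starts on the desk on the ramp side of the rest, at most 0.15 rad out of line and 25 to 50 mm towards the rest's -x from its final place. It rolls freely; two spread fingertips side by side push it in line.
- tube: The same drawing tube, origin at its centre, x along its axis.
- mug_center (a point): White mug, 91 mm high, to the right; a bystander. This point is about its middle.
- tape_center (a point): Black tape dispenser, 143 x 42 mm, 71 mm high, front left; a bystander. Its middle.
- stapler_center (a point): Stapler, 140 x 36 mm, 54 mm high, at the left; a bystander. Its middle.

How it is judged:
By the outcome, as a careful person would: the job done as asked, in the order asked, and still so for the second after the job is handed in, with the robot touching nothing.
It also fails if it takes over 72 s, if anything falls off the work surface, if the arm or the gripper's body presses on something with over 40 N, if the wrist force passes 120 N, or if a joint passes its speed limit or range.

## Working session

There is one attempt and no reset: what is moved stays moved. The work goes in short steps, Python scripts to look and compute and a shell command to move; the robot and the scene stay as the last step left them, time stands still between calls to the robot, and variables do not carry over. Pictures are saved under pics/ and viewed, at most 13 in all, crops included, and the job is handed in when it is done.

```bash
mkdir -p pics
cat > h.py <<'E'
import numpy as np, cv2
from rig import sense, capture, find_in, place_of
from scipy.spatial.transform import Rotation as R
def ray(c,uv):
    T=np.linalg.inv(c["camera_from_world"]); u,v=uv
    d=np.array([(u-c["cx"])/c["fx"],-(v-c["cy"])/c["fy"],-1.0])
    return T[:3,3],T[:3,:3]@d
def at_z(c,uv,z):
    o,d=ray(c,uv); return o+d*(z-o[2])/d[2]
def cloud(c):
    v,u=np.mgrid[0:480,0:640]; z=c["depth"]
    p=np.stack([(u-c["cx"])/c["fx"]*z,-(v-c["cy"])/c["fy"]*z,-z,np.ones_like(z)],-1)
    w=p@np.linalg.inv(c["camera_from_world"]).T
    w=w[...,:3]; w[z<=0]=np.nan; return w
def rot():
    w,x,y,z=sense()["ee_rot"]; return R.from_quat([x,y,z,w])
E
python3 - <<'E'
from h import *
s=sense();print(s["time_s"],s["eef_pos"],s["ee_rot"],s["grip_width"]);print(rot().as_matrix().round(3))
Z=dict(cradle=0,ramp_foot=0,groove_home=42,bar_peg=109,tube_center=31,mug_center=45,tape_center=35,stapler_center=27)
for n in("top","scene"):
    c=capture(n);cv2.imwrite(f"pics/{n}0.png",c["color"][...,::-1])
    print(n,c["fx"],c["cx"],np.linalg.inv(c["camera_from_world"])[:3,3].round(0))
    for k,z in Z.items():
        for r in place_of(k,n)[:2]: print(k,round(r["conf"],2),np.round(r["centre"]),at_z(c,r["centre"],z).round(0))
E
```

```text
0.0 [123.56627512 509.9906009  230.73026899] [-2.20603253e-04  1.18630619e-01  9.92938246e-01 -6.06186691e-04] 0.9989933193105023
[[-0.972  0.236 -0.001]
 [ 0.236  0.972 -0.001]
 [ 0.    -0.001 -1.   ]]
top 599.1714102190595 333.4041580370384 [ 375.   61. 1523.]
cradle 0.7 [304. 230.] [587. 148.   0.]
cradle 0.7 [318. 229.] [588. 113.   0.]
ramp_foot 0.96 [350. 245.] [545.  31.   0.]
ramp_foot 0.61 [409. 253.] [ 521. -119.    0.]
groove_home 0.75 [308. 225.] [591. 137.  42.]
bar_peg 0.81 [311. 228.] [576. 125. 109.]
tube_center 0.55 [409. 251.] [ 525. -114.   31.]
mug_center 0.97 [480. 211.] [ 619. -293.   45.]
tape_center 0.61 [189. 283.] [452. 434.  35.]
stapler_center 0.84 [181. 207.] [647. 459.  27.]
stapler_center 0.74 [302. 227.] [589. 153.  27.]
scene 517.996245236378 313.63392028689077 [  50. -669.  914.]
cradle 0.62 [316. 246.] [603. 146.   0.]
ramp_foot 0.78 [322. 282.] [541.  33.   0.]
groove_home 0.94 [310. 234.] [591. 153.  42.]
bar_peg 0.81 [310. 224.] [571. 121. 109.]
tube_center 0.65 [355. 316.] [ 523. -116.   31.]
mug_center 0.79 [450. 345.] [ 626. -297.   45.]
tape_center 0.79 [205. 207.] [427. 422.  35.]
stapler_center 0.84 [268. 181.] [634. 433.  27.]
stapler_center 0.31 [351. 317.] [ 517. -109.   27.]
```

View pics/top0.png

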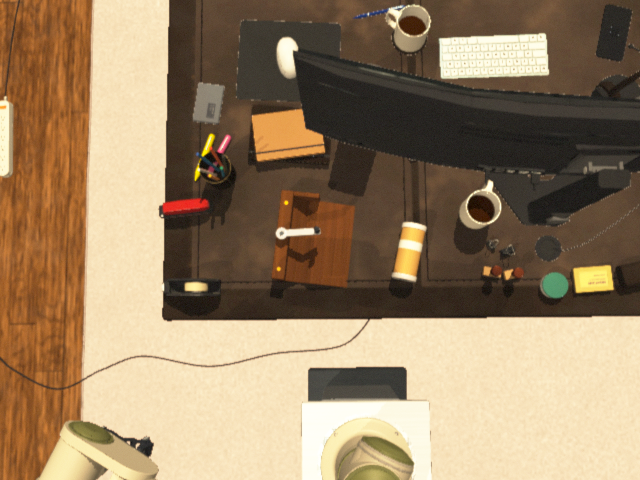

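View pics/scene0.png

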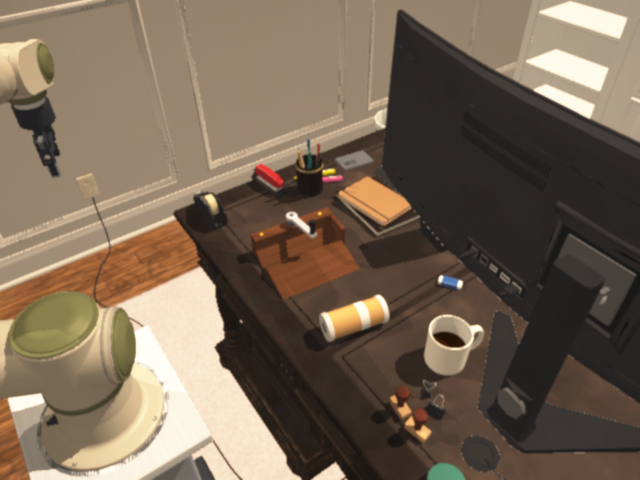

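The top view shows the rest at about (315,240), with its back rail on the left, the end stop at (305,195) and the bar peg at (317,231). The tube is at (409,251), the mug at (480,211), the tape dispenser at (190,287) and the stapler at (185,207). The scene view agrees. Next I'll refine the rest and tube poses from depth.

Run:
```python
from h import *
for n in("top","scene"):
    c=capture(n);w=cloud(c).reshape(-1,3); col=c["color"].reshape(-1,3)
    x,y,z=w.T
    def rect(m,t):
        p=w[m][:,:2].astype(np.float32)
        r=cv2.minAreaRect(p);print(n,t,m.sum(),np.round(r[0],1),np.round(r[1],1),round(r[2],1)); return p
    rect((x>420)&(x<640)&(y>-190)&(y<-40)&(z>20)&(z<80),"tube")
    box=(x>430)&(x<740)&(y>10)&(y<260)
    print("desk z",np.nanmedian(z[(x>450)&(x<600)&(y<0)&(y>-40)]))
    m=box&(z>57)&(z<66); p=rect(m,"rail")
    rect(box&(z>5)&(z<66),"cradle")
    # ramp plane fit
    q=w[box&(z>6)&(z<20)&(y<100)&(x<650)]
    A=np.c_[q[:,:2],np.ones(len(q))]
    for _ in range(5):
        s=np.linalg.lstsq(A,q[:,2],rcond=None)[0];k=abs(A@s-q[:,2])<3;A=A[k];q=q[k]
    print("ramp grad dir",np.arctan2(-s[0],s[1]),np.hypot(s[0],s[1]),len(q), "foot line y at x=550",(-s[2]-s[0]*550)/s[1])
    rect(box&(z>95)&(z<135),"peg")
    rect(box&(z>78)&(z<93),"bar")
```

```text
top tube 1352 [ 520.6 -114.2] [ 61. 141.] 77.0
desk z -0.3065385893567054
top rail 958 [563.  168.8] [ 94.8 221.8] 82.3
top cradle 5665 [585.5 134.5] [248.2 308.8] 89.9
ramp grad dir -0.13767368207706548 0.149976503787043 1016 foot line y at x=550 -5.355794979217724
top peg 44 [567.5 154.6] [13.2 97.1] 3.8
top bar 284 [570.6 158.6] [ 27.5 107. ] 6.9
scene tube 1801 [ 518.2 -118.8] [ 60.2 142. ] 76.9
desk z 0.14169029674019384
scene rail 745 [562.3 171.7] [ 98.4 226.4] 78.4
scene cradle 5281 [585.8 136.1] [247.4 302.7] 89.6
ramp grad dir -0.12416846814426923 0.18643363431536975 1343 foot line y at x=550 6.737453147394447
scene peg 77 [567.  110.2] [17.3 12.4] 55.5
scene bar 243 [562.9 156.7] [ 26.5 109.8] 0.3
```

Run:
```python
from h import *
for n in("top","scene"):
    c=capture(n);w=cloud(c).reshape(-1,3)
    x,y,z=w.T
    box=(x>430)&(x<740)&(y>-20)&(y<260)
    p=w[box&(z>58)&(z<66)]
    for a in(-.15,-.13,-.11):
        e=np.array([np.cos(a),np.sin(a)]);f=np.array([-e[1],e[0]])
        u,v=p[:,:2]@e,p[:,:2]@f
        # rail band sharpness: v range by u bins
        bins=np.linspace(u.min(),u.max(),8)
        print(n,a,"u",np.percentile(u,[1,99]).round(1),"vmax/bin",[round(float(np.percentile(v[(u>=b0)&(u<=b1)],96))) for b0,b1 in zip(bins,bins[1:])],"vmin/bin",[round(float(np.percentile(v[(u>=b0)&(u<=b1)],4))) for b0,b1 in zip(bins,bins[1:])])
    q=w[box&(z>5)&(z<75)]; a=-.13
    e=np.array([np.cos(a),np.sin(a)]);f=np.array([-e[1],e[0]]);u,v=q[:,:2]@e,q[:,:2]@f
    print("all u,v",np.percentile(u,[.5,99.5]).round(1),np.percentile(v,[.5,99.5]).round(1))
    u,v=w[:,:2]@e,w[:,:2]@f
    for uu in (480,500,520): # groove profile
        k=box&(abs(u-uu)<6); o=[(int(b),round(float(np.median(z[k&(abs(v-b)<4)])),0)) for b in range(60,300,10) if (k&(abs(v-b)<4)).sum()>3]; print(uu,o)
im=cv2.imread("pics/top0.png")[170:310,240:450];cv2.imwrite("pics/crop1.png",cv2.resize(im,None,fx=3.8,fy=3.8,interpolation=cv2.INTER_CUBIC))
```

```text
top -0.15 u [423.2 641.4] vmax/bin [292, 294, 294, 296, 297, 297, 298] vmin/bin [263, 264, 265, 266, 267, 269, 210]
top -0.13 u [428.6 646.4] vmax/bin [284, 284, 284, 285, 286, 285, 285] vmin/bin [254, 255, 255, 256, 256, 257, 197]
top -0.11 u [433.9 650.9] vmax/bin [275, 275, 274, 274, 274, 273, 273] vmin/bin [246, 246, 245, 245, 244, 245, 184]
all u,v [420.2 705.7] [ 62.9 327.9]
480 [(60, 2.0), (70, 0.0), (80, 0.0), (90, -1.0), (100, 2.0), (110, 3.0), (120, 4.0), (130, 9.0), (140, 9.0), (150, 12.0), (160, 16.0), (170, 17.0), (180, 19.0), (190, 20.0), (200, 19.0), (210, 9.0), (220, 6.0), (230, 11.0), (240, 19.0), (250, 27.0), (260, 62.0), (270, 63.0), (280, 62.0)]
500 [(60, -1.0), (70, -1.0), (80, -1.0), (90, -1.0), (100, -0.0), (110, 4.0), (120, 6.0), (130, 8.0), (140, 10.0), (150, 11.0), (160, 15.0), (170, 16.0), (180, 19.0), (190, 23.0), (200, 18.0), (210, 11.0), (220, 5.0), (230, 12.0), (240, 19.0), (250, 27.0), (260, 61.0), (270, 61.0), (280, 61.0)]
520 [(60, -1.0), (70, -1.0), (80, -1.0), (90, -2.0), (100, 3.0), (110, 5.0), (120, 6.0), (130, 8.0), (140, 11.0), (150, 12.0), (16
[... 692 characters left out ...]
170, 18.0), (180, 19.0), (190, 21.0), (200, 18.0), (220, 7.0), (230, 13.0), (240, 20.0), (250, 41.0), (260, 62.0), (270, 62.0), (280, 61.0)]
500 [(60, -1.0), (70, 1.0), (80, 0.0), (90, 1.0), (100, 2.0), (110, 5.0), (120, 7.0), (130, 10.0), (140, 12.0), (150, 13.0), (160, 17.0), (170, 19.0), (180, 19.0), (190, 22.0), (220, 6.0), (230, 13.0), (240, 19.0), (250, 38.0), (260, 62.0), (270, 62.0), (280, 62.0)]
520 [(60, -0.0), (70, 1.0), (80, 1.0), (90, 1.0), (100, 2.0), (110, 6.0), (120, 7.0), (130, 10.0), (140, 10.0), (150, 12.0), (160, 17.0), (170, 18.0), (180, 21.0), (190, 22.0), (200, 18.0), (210, 10.0), (220, 8.0), (230, 13.0), (240, 20.0), (250, 37.0), (260, 71.0), (270, 72.0), (280, 62.0)]
```

View pics/crop1.png

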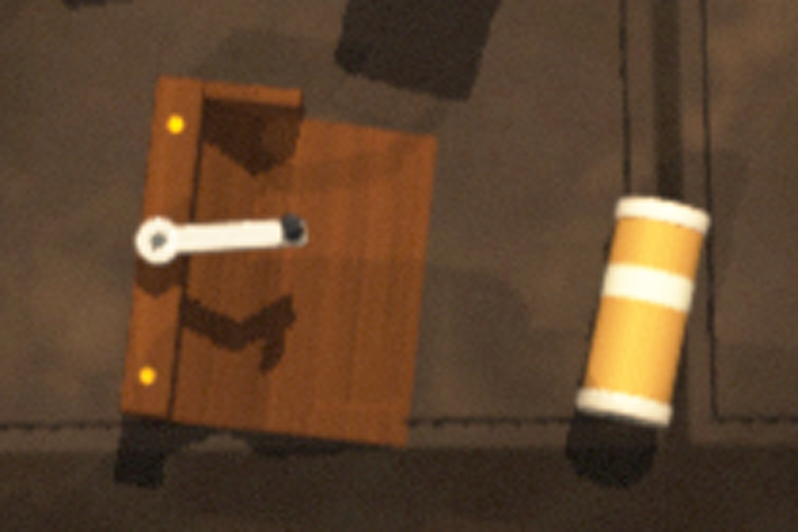

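The crop shows the peg at full-image pixel (317,231), the pivot at (281,233), and the bar slightly open (about 0.1 to 0.2 rad). The rest's origin is about (590.5, 142.7) with yaw -0.12. The tube is about (-39, -265) in the rest frame, roughly 0.1 rad out of line. Next I'll turn the tool and go above the peg.

```bash
python3 -m jog '[{"az":0.167,"jaw":0},{"az":0.167,"jaw":0},{"az":0.167,"jaw":0},{"az":0.167,"jaw":0},{"az":0.167,"jaw":0}]' && python3 -m jog '[{"az":0.167,"jaw":0},{"az":0.167,"jaw":0},{"az":0.167,"jaw":0},{"tx":-40,"ty":44,"tz":5,"jaw":0},{"tx":-40,"ty":44,"tz":5,"jaw":0}]' && python3 -m jog '[{"tx":-40,"ty":44,"tz":5,"jaw":0},{"tx":-40,"ty":44,"tz":5,"jaw":0},{"tx":-40,"ty":44,"tz":5,"jaw":0},{"tx":-40,"ty":44,"tz":5,"jaw":0},{"tx":-40,"ty":44,"tz":5,"jaw":0}]' && python3 -m jog '[{"tx":-40,"ty":44,"tz":5,"jaw":0},{"tx":-40,"ty":44,"tz":5,"jaw":0},{"tx":-40,"ty":44,"tz":5,"jaw":0},{"jaw":0},{"jaw":0}]'
cat > st.py <<'E'
from h import *
s=sense();m=rot().as_matrix()
O=np.array([590.5,142.7,0]);a=-.12;M=R.from_euler('z',a).as_matrix()
print("t",round(s["time_s"],2),"pos",s["eef_pos"].round(1) if hasattr(s["eef_pos"],'round') else s["eef_pos"],"rest",(M.T@(np.array(s["eef_pos"])-O)).round(1),"yawy",round(np.arctan2(m[1,1],m[0,1]),3),"zdown",m[:,2].round(3),"F",np.round(s["force"],1),"grip",round(s["grip_width"],2))
E
python3 st.py
python3 - <<'E'
from h import *
s=sense();P=np.array(s["eef_pos"]);r=rot().as_matrix()
c=capture("wrist");cv2.imwrite("pics/w1.png",c["color"][...,::-1])
for k in ("bar_peg","swing_bar","groove_home"):
  for q in place_of(k,"wrist")[:2]:
    u,v=q["centre"];d=np.array([u-c["cx"],v-c["cy"]]);rr=np.hypot(*d);t=rr/c["fx"]
    ray_=np.array([np.sin(t)*d[0]/rr,-np.sin(t)*d[1]/rr,-np.cos(t)])
    mt=c["mount"];o=P+r@mt[:3,3];dd=r@(mt[:3,:3]@ray_)
    z={"bar_peg":109,"swing_bar":84,"groove_home":42}[k]
    print(k,q["conf"],np.round([u,v]),(o+dd*(z-o[2])/dd[2]).round(1))
E
```

```text
t 1.1 pos [123.7 510.2 231.3] rest [-507.5  309.   231.3] yawy 1.333 zdown [ 0.  0. -1.] F [ 0.3 -1.  -0.1] grip 1.0schema error: expected keys tx, ty, tz, ax, ay, az, jaw
Traceback (most recent call last):
ValueError: it knows: bar_peg, cradle, groove_home, mug_center, ramp_foot, stapler_center, tape_center, tube, tube_center
```

View pics/w1.png

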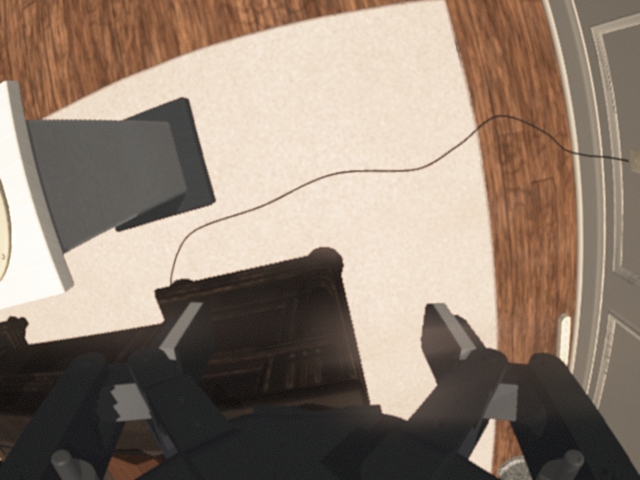

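The picture shows only the floor because the rows were refused: every key is required. I'll send them again in full.

```bash
python3 -m jog '[{"tx":0,"ty":0,"tz":0,"ax":0,"ay":0,"az":0.167,"jaw":0},{"tx":0,"ty":0,"tz":0,"ax":0,"ay":0,"az":0.167,"jaw":0},{"tx":0,"ty":0,"tz":0,"ax":0,"ay":0,"az":0.167,"jaw":0},{"tx":0,"ty":0,"tz":0,"ax":0,"ay":0,"az":0.167,"jaw":0},{"tx":0,"ty":0,"tz":0,"ax":0,"ay":0,"az":0.167,"jaw":0}]' && python3 -m jog '[{"tx":0,"ty":0,"tz":0,"ax":0,"ay":0,"az":0.167,"jaw":0},{"tx":0,"ty":0,"tz":0,"ax":0,"ay":0,"az":0.167,"jaw":0},{"tx":0,"ty":0,"tz":0,"ax":0,"ay":0,"az":0.167,"jaw":0},{"tx":-40,"ty":44,"tz":5,"ax":0,"ay":0,"az":0,"jaw":0},{"tx":-40,"ty":44,"tz":5,"ax":0,"ay":0,"az":0,"jaw":0}]' && python3 -m jog '[{"tx":-40,"ty":44,"tz":5,"ax":0,"ay":0,"az":0,"jaw":0},{"tx":-40,"ty":44,"tz":5,"ax":0,"ay":0,"az":0,"jaw":0},{"tx":-40,"ty":44,"tz":5,"ax":0,"ay":0,"az":0,"jaw":0},{"tx":-40,"ty":44,"tz":5,"ax":0,"ay":0,"az":0,"jaw":0},{"tx":-40,"ty":44,"tz":5,"ax":0,"ay":0,"az":0,"jaw":0}]' && python3 -m jog '[{"tx":-40,"ty":44,"tz":5,"ax":0,"ay":0,"az":0,"jaw":0},{"tx":-40,"ty":44,"tz":5,"ax":0,"ay":0,"az":0,"jaw":0},{"tx":0,"ty":0,"tz":0,"ax":0,"ay":0,"az":0,"jaw":0}]'; python3 st.py
cat > wr.py <<'E'
from h import *
import sys
def wrist(name,qs):
  s=sense();P=np.array(s["eef_pos"]);r=rot().as_matrix()
  c=capture("wrist");cv2.imwrite(f"pics/{name}.png",c["color"][...,::-1])
  for k,z in qs.items():
   for q in place_of(k,"wrist")[:2]:
    u,v=q["centre"];d=np.array([u-c["cx"],v-c["cy"]]);rr=np.hypot(*d);t=rr/c["fx"]
    ra=np.array([np.sin(t)*d[0]/rr,-np.sin(t)*d[1]/rr,-np.cos(t)])
    mt=c["mount"];o=P+r@mt[:3,3];dd=r@(mt[:3,:3]@ra)
    print(k,round(q["conf"],2),np.round([u,v]),(o+dd*(z-o[2])/dd[2]).round(1))
if __name__=="__main__": wrist(sys.argv[1],{a.split("=")[0]:float(a.split("=")[1]) for a in sys.argv[2:]})
E
python3 wr.py w2 bar_peg=109 groove_home=42 cradle=0
```

```text
time_s: 1.82
eef_pos: [123.7, 510.2, 231.3]
ee_rot: [0.0, 0.513, 0.858, 0.0]
force: [0.2, 0.2, 0.1]
grip_width: 0.497
grip_force: 0.0
time_s: 2.45
eef_pos: [212.1, 429.0, 221.1]
ee_rot: [0.0, 0.708, 0.707, 0.0]
force: [1.0, 0.0, -0.6]
grip_width: 0.5
grip_force: 0.0
time_s: 3.08
eef_pos: [432.2, 227.7, 196.4]
ee_rot: [0.0, 0.708, 0.706, 0.0]
force: [0.6, 1.4, 0.7]
grip_width: 0.499
grip_force: 0.0
time_s: 3.45
eef_pos: [520.4, 146.3, 185.4]
ee_rot: [-0.0, 0.71, 0.705, -0.0]
force: [-0.2, 0.7, -0.8]
grip_width: 0.499
grip_force: 0.0
t 3.45 pos [520.4 146.3 185.4] rest [-70.   -4.8 185.4] yawy -0.007 zdown [-0.001 -0.    -1.   ] F [-0.2  0.7 -0.8] grip 0.5
bar_peg 0.82 [392. 300.] [569.1 113.7 109. ]
groove_home 0.78 [402. 232.] [588.7 142.9  42. ]
cradle 0.75 [391. 220.] [587. 143.   0.]
cradle 0.67 [392. 302.] [593.1  60.    0. ]
```

View pics/w2.png

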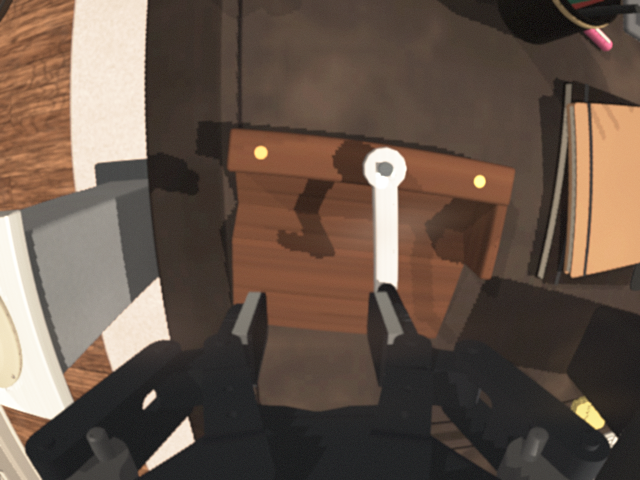

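The wrist view shows the peg at (392,300), confirmed at about (569,113). The rest's origin comes out at about (589,143), which agrees with the earlier fit. Now I'll straddle the peg and swing the bar open along its arc.

```bash
python3 -m jog '[{"tx":-33,"ty":48,"tz":0,"ax":0,"ay":0,"az":0,"jaw":0},{"tx":0,"ty":0,"tz":30,"ax":0,"ay":0,"az":0,"jaw":0},{"tx":0,"ty":0,"tz":30,"ax":0,"ay":0,"az":0,"jaw":0},{"tx":0,"ty":0,"tz":29,"ax":0,"ay":0,"az":0,"jaw":0},{"tx":0,"ty":0,"tz":0,"ax":0,"ay":0,"az":0,"jaw":0}]' && python3 -m jog '[{"tx":1,"ty":14,"tz":0,"ax":0,"ay":0,"az":-0.161,"jaw":0},{"tx":1,"ty":14,"tz":0,"ax":0,"ay":0,"az":-0.161,"jaw":0},{"tx":1,"ty":14,"tz":0,"ax":0,"ay":0,"az":-0.161,"jaw":0},{"tx":1,"ty":14,"tz":0,"ax":0,"ay":0,"az":-0.161,"jaw":0},{"tx":1,"ty":14,"tz":0,"ax":0,"ay":0,"az":-0.161,"jaw":0}]' && python3 -m jog '[{"tx":1,"ty":14,"tz":0,"ax":0,"ay":0,"az":-0.161,"jaw":0},{"tx":1,"ty":14,"tz":0,"ax":0,"ay":0,"az":-0.161,"jaw":0},{"tx":1,"ty":14,"tz":0,"ax":0,"ay":0,"az":-0.161,"jaw":0},{"tx":1,"ty":14,"tz":0,"ax":0,"ay":0,"az":-0.161,"jaw":0},{"tx":1,"ty":14,"tz":0,"ax":0,"ay":0,"az":-0.161,"jaw":0}]'; python3 st.py; python3 wr.py w3 bar_peg=109
```

```text
time_s: 4.28
eef_pos: [565.0, 116.9, 96.1]
ee_rot: [-0.001, 0.708, 0.707, -0.001]
force: [-0.3, -0.6, 0.5]
grip_width: 0.5
grip_force: 0.0
time_s: 4.9
eef_pos: [630.3, 142.9, 99.4]
ee_rot: [0.001, 0.372, 0.928, 0.0]
force: [-1.2, -0.8, 0.1]
grip_width: 0.501
grip_force: 0.3
time_s: 5.52
eef_pos: [655.0, 206.7, 99.4]
ee_rot: [0.001, -0.021, 1.0, 0.0]
force: [-0.1, 0.1, 0.1]
grip_width: 0.505
grip_force: 0.3
t 5.53 pos [655.  206.7  99.4] rest [56.4 71.3 99.4] yawy 1.613 zdown [ 0.002  0.    -1.   ] F [-0.1  0.1  0.1] grip 0.51
bar_peg 0.95 [281. 310.] [650.7 192.2 109. ]
```

```bash
python3 -m jog '[{"tx":0,"ty":-4,"tz":-50,"ax":0,"ay":0,"az":0,"jaw":0},{"tx":0,"ty":0,"tz":-50,"ax":0,"ay":0,"az":0.17,"jaw":0},{"tx":0,"ty":0,"tz":0,"ax":0,"ay":0,"az":0.174,"jaw":0},{"tx":0,"ty":0,"tz":0,"ax":0,"ay":0,"az":0.174,"jaw":-0.4},{"tx":0,"ty":0,"tz":0,"ax":0,"ay":0,"az":0.174,"jaw":-0.4}]' && python3 -m jog '[{"tx":0,"ty":0,"tz":0,"ax":0,"ay":0,"az":0.174,"jaw":-0.4},{"tx":0,"ty":0,"tz":0,"ax":0,"ay":0,"az":0.174,"jaw":-0.4},{"tx":0,"ty":0,"tz":0,"ax":0,"ay":0,"az":0.174,"jaw":-0.4},{"tx":0,"ty":0,"tz":0,"ax":0,"ay":0,"az":0.174,"jaw":-0.4},{"tx":0,"ty":0,"tz":0,"ax":0,"ay":0,"az":0.174,"jaw":-0.4}]' && python3 -m jog '[{"tx":0,"ty":0,"tz":0,"ax":0,"ay":0,"az":0.174,"jaw":-0.4},{"tx":-49,"ty":-12,"tz":0,"ax":0,"ay":0,"az":0,"jaw":-0.4},{"tx":-49,"ty":-12,"tz":0,"ax":0,"ay":0,"az":0,"jaw":-0.4},{"tx":-49,"ty":-12,"tz":0,"ax":0,"ay":0,"az":0,"jaw":-0.4},{"tx":-49,"ty":-12,"tz":0,"ax":0,"ay":0,"az":0,"jaw":-0.4}]' && python3 -m jog '[{"tx":-49,"ty":-12,"tz":0,"ax":0,"ay":0,"az":0,"jaw":-0.4},{"tx":-49,"ty":-12,"tz":0,"ax":0,"ay":0,"az":0,"jaw":-0.4},{"tx":-49,"ty":-12,"tz":0,"ax":0,"ay":0,"az":0,"jaw":-0.4},{"tx":-49,"ty":-12,"tz":0,"ax":0,"ay":0,"az":0,"jaw":-0.4},{"tx":0,"ty":0,"tz":0,"ax":0,"ay":0,"az":0,"jaw":-0.4}]'; python3 st.py; python3 wr.py w4 tube_center=31 ramp_foot=0 bar_peg=109 groove_home=42
```

```text
time_s: 6.25
eef_pos: [654.8, 201.4, 198.8]
ee_rot: [0.001, 0.327, 0.945, 0.0]
force: [0.6, 0.8, 0.4]
grip_width: 0.698
grip_force: 0.0
time_s: 6.88
eef_pos: [654.8, 201.4, 198.7]
ee_rot: [0.0, 0.694, 0.72, 0.001]
force: [-0.2, 0.5, -0.2]
grip_width: 0.696
grip_force: 0.0
time_s: 7.5
eef_pos: [581.3, 11.8, 198.7]
ee_rot: [0.001, 0.752, 0.659, 0.001]
force: [0.5, -0.4, -0.5]
grip_width: 0.702
grip_force: 0.0
time_s: 8.12
eef_pos: [508.3, -177.5, 198.5]
ee_rot: [0.001, 0.754, 0.657, 0.0]
force: [-0.2, 0.4, 0.7]
grip_width: 0.701
grip_force: 0.0
t 8.12 pos [ 508.3 -177.5  198.5] rest [ -43.3 -327.7  198.5] yawy -0.136 zdown [ 0.001 -0.001 -1.   ] F [-0.2  0.4  0.7] grip 0.7
tube_center 0.96 [316. 146.] [ 515.7 -114.5   31. ]
```

View pics/w4.png

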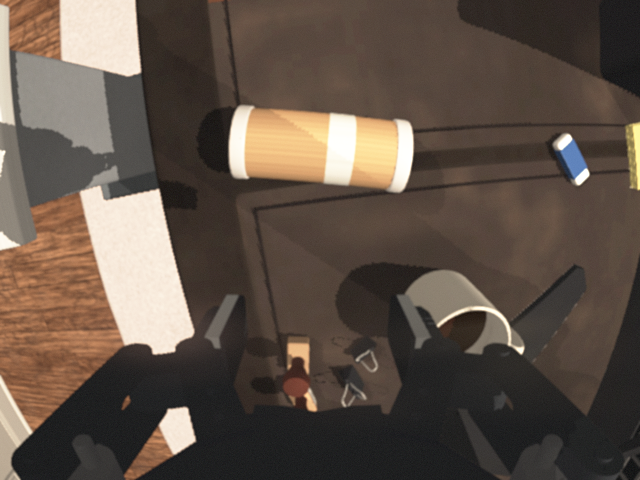

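The view shows the tube at about (316,146), confirmed at (516..520,-115). It is centred on the fingers along x, and both fingertips are clear of everything. Now I'll go down behind it and push it across the desk.

```bash
python3 -m jog '[{"tx":0,"ty":2,"tz":60,"ax":0,"ay":0,"az":-0.016,"jaw":-0.4},{"tx":0,"ty":0,"tz":60,"ax":0,"ay":0,"az":0,"jaw":-0.4},{"tx":0,"ty":0,"tz":60,"ax":0,"ay":0,"az":0,"jaw":-0.4},{"tx":5,"ty":0,"tz":2,"ax":0,"ay":0,"az":0,"jaw":-0.4},{"tx":5,"ty":0,"tz":0,"ax":0,"ay":0,"az":0,"jaw":-0.4}]' && python3 -m jog '[{"tx":4,"ty":0,"tz":0,"ax":0,"ay":0,"az":0,"jaw":-0.4},{"tx":4,"ty":0,"tz":0,"ax":0,"ay":0,"az":0,"jaw":-0.4},{"tx":4,"ty":0,"tz":0,"ax":0,"ay":0,"az":0,"jaw":-0.4},{"tx":4,"ty":0,"tz":0,"ax":0,"ay":0,"az":0,"jaw":-0.4},{"tx":4,"ty":0,"tz":0,"ax":0,"ay":0,"az":0,"jaw":-0.4}]' && python3 -m jog '[{"tx":5,"ty":0,"tz":0,"ax":0,"ay":0,"az":0,"jaw":-0.4},{"tx":5,"ty":0,"tz":0,"ax":0,"ay":0,"az":0,"jaw":-0.4},{"tx":5,"ty":0,"tz":0,"ax":0,"ay":0,"az":0,"jaw":-0.4},{"tx":5,"ty":0,"tz":0,"ax":0,"ay":0,"az":0,"jaw":-0.4},{"tx":5,"ty":0,"tz":0,"ax":0,"ay":0,"az":0,"jaw":-0.4}]'; python3 st.py
cat > tb.py <<'E'
from h import *
O=np.array([590.5,142.7,0]);M=R.from_euler('z',-.12).as_matrix()
c=capture("top")
w=cloud(c).reshape(-1,3);col=c["color"].reshape(-1,3).astype(int)
q=(w-O)@M
m=((col[:,0]>150)&(col[:,0]-col[:,2]>60)&(col[:,1]>105))&(q[:,2]>20)&(q[:,2]<90)&(abs(q[:,0])<150)&(q[:,1]<60)&(q[:,1]>-330)
p=q[m];r=cv2.minAreaRect(p[:,:2].astype(np.float32));print("orange rest",m.sum(),p[:,0].min().round(),p[:,0].max().round(),np.round(r[0],1),np.round(r[1],1),round(r[2],1),"ztop",np.percentile(p[:,2],95).round(1))
for k in place_of("tube_center","top")[:1]: print(k["conf"],((at_z(c,k["centre"],40)-O)@M).round(1))
for k in place_of("bar_peg","top")[:1]: print("peg",k["conf"],((at_z(c,k["centre"],109)-O)@M).round(1))
E
python3 tb.py
```

```text
time_s: 9.0
eef_pos: [513.8, -164.9, 17.4]
ee_rot: [0.001, 0.746, 0.666, 0.0]
force: [1.0, -0.2, 1.2]
grip_width: 0.697
grip_force: 0.0
time_s: 9.62
eef_pos: [514.7, -145.1, 15.3]
ee_rot: [0.0, 0.746, 0.666, 0.0]
force: [-0.4, -0.8, -0.5]
grip_width: 0.701
grip_force: 0.0
time_s: 10.25
eef_pos: [517.5, -120.1, 15.3]
ee_rot: [-0.0, 0.746, 0.666, -0.0]
force: [-0.3, -0.2, -0.7]
grip_width: 0.699
grip_force: 0.0
t 10.25 pos [ 517.5 -120.1   15.3] rest [ -41.  -269.7   15.3] yawy -0.113 zdown [-0.  0. -1.] F [-0.3 -0.2 -0.7] grip 0.7
orange rest 316 -121.0 67.0 [-41.1 -73.7] [283.1 186.5] 83.7 ztop 63.7
0.32 [ -29.  -112.4   40. ]
peg 0.72 [ 54.8  60.9 109. ]
```

```bash
python3 wr.py w5 tube_center=31 ramp_foot=0
python3 - <<'E'
import cv2,numpy as np
from h import capture
a=cv2.imread("pics/w5.png");c=capture("top")["color"][...,::-1][170:310,240:450]
cv2.imwrite("pics/cmp5.png",np.hstack([cv2.resize(a,(400,300)),cv2.resize(c,(400,300))]))
E
```

```text
tube_center 0.59 [336. 205.] [529.3 -72.8  31. ]
```

View pics/cmp5.png

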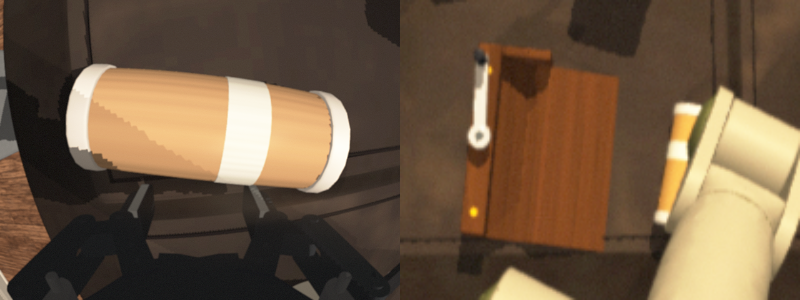

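The fingers are behind the tube and its +x end lags slightly. The bar lies open along the rail. I'll keep pushing.

```bash
python3 -m jog '[{"tx":6,"ty":0,"tz":0,"ax":0,"ay":0,"az":0,"jaw":-0.4},{"tx":6,"ty":0,"tz":0,"ax":0,"ay":0,"az":0,"jaw":-0.4},{"tx":6,"ty":0,"tz":0,"ax":0,"ay":0,"az":0,"jaw":-0.4},{"tx":6,"ty":0,"tz":0,"ax":0,"ay":0,"az":0,"jaw":-0.4},{"tx":6,"ty":0,"tz":0,"ax":0,"ay":0,"az":0,"jaw":-0.4}]' && python3 -m jog '[{"tx":6,"ty":0,"tz":0,"ax":0,"ay":0,"az":0,"jaw":-0.4},{"tx":6,"ty":0,"tz":0,"ax":0,"ay":0,"az":0,"jaw":-0.4},{"tx":6,"ty":0,"tz":0,"ax":0,"ay":0,"az":0,"jaw":-0.4},{"tx":6,"ty":0,"tz":0,"ax":0,"ay":0,"az":0,"jaw":-0.4},{"tx":6,"ty":0,"tz":0,"ax":0,"ay":0,"az":0,"jaw":-0.4}]' | tail -4 && python3 -m jog '[{"tx":6,"ty":0,"tz":0,"ax":0,"ay":0,"az":0,"jaw":-0.4},{"tx":6,"ty":0,"tz":0,"ax":0,"ay":0,"az":0,"jaw":-0.4},{"tx":6,"ty":0,"tz":0,"ax":0,"ay":0,"az":0,"jaw":-0.4},{"tx":6,"ty":0,"tz":0,"ax":0,"ay":0,"az":0,"jaw":-0.4},{"tx":6,"ty":0,"tz":0,"ax":0,"ay":0,"az":0,"jaw":-0.4}]'; python3 st.py;python3 wr.py w6 tube_center=31 ramp_foot=0
python3 - <<'E'
import cv2,numpy as np
from h import capture
a=cv2.imread("pics/w6.png");c=capture("top")["color"][...,::-1][170:310,240:450]
cv2.imwrite("pics/cmp6.png",np.hstack([cv2.resize(a,(400,300)),cv2.resize(c,(400,300))]))
E
```

```text
time_s: 11.22
eef_pos: [520.9, -90.2, 15.3]
ee_rot: [0.0, 0.746, 0.666, -0.0]
force: [0.6, 0.1, -0.7]
grip_width: 0.701
grip_force: 0.0
ee_rot: [0.0, 0.746, 0.666, -0.0]
force: [-0.4, -0.5, 0.4]
grip_width: 0.699
grip_force: 0.1
time_s: 12.48
eef_pos: [527.7, -30.6, 15.3]
ee_rot: [0.0, 0.746, 0.666, -0.0]
force: [-1.2, 0.7, -0.3]
grip_width: 0.701
grip_force: 0.1
t 12.47 pos [527.7 -30.6  15.3] rest [ -41.6 -179.6   15.3] yawy -0.113 zdown [-0. -0. -1.] F [-1.2  0.7 -0.3] grip 0.7
tube_center 0.64 [364. 222.] [548.5   9.7  31. ]
```

View pics/cmp6.png

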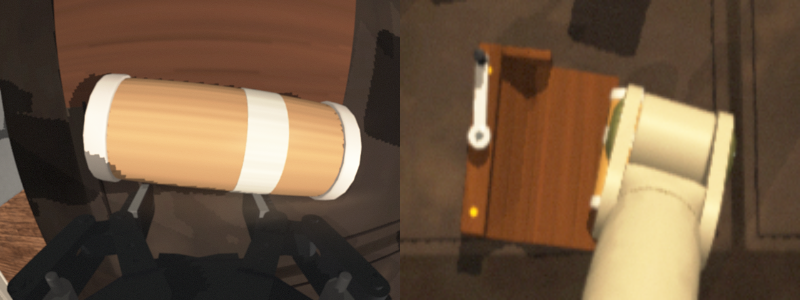

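The tube is at the ramp foot and has drifted to x = -26, still tilted a little. I'll re-centre the fingers on it and push it up the ramp, where its weight should press it square against both tips.

```bash
python3 -m jog '[{"tx":-5,"ty":7,"tz":0,"ax":0,"ay":0,"az":0,"jaw":-0.4},{"tx":0,"ty":8,"tz":0,"ax":0,"ay":0,"az":0.007,"jaw":-0.4},{"tx":5,"ty":0,"tz":0,"ax":0,"ay":0,"az":0,"jaw":-0.4},{"tx":6,"ty":0,"tz":0,"ax":0,"ay":0,"az":0,"jaw":-0.4},{"tx":6,"ty":0,"tz":0,"ax":0,"ay":0,"az":0,"jaw":-0.4}]' && python3 -m jog '[{"tx":5,"ty":0,"tz":-1.2,"ax":0,"ay":0,"az":0,"jaw":-0.4},{"tx":5,"ty":0,"tz":-1.2,"ax":0,"ay":0,"az":0,"jaw":-0.4},{"tx":5,"ty":0,"tz":-1.2,"ax":0,"ay":0,"az":0,"jaw":-0.4},{"tx":5,"ty":0,"tz":-1.2,"ax":0,"ay":0,"az":0,"jaw":-0.4},{"tx":5,"ty":0,"tz":-1.2,"ax":0,"ay":0,"az":0,"jaw":-0.4}]' | grep -E "pos|force" && python3 -m jog '[{"tx":5,"ty":0,"tz":-1.2,"ax":0,"ay":0,"az":0,"jaw":-0.4},{"tx":5,"ty":0,"tz":-1.2,"ax":0,"ay":0,"az":0,"jaw":-0.4},{"tx":5,"ty":0,"tz":-1.2,"ax":0,"ay":0,"az":0,"jaw":-0.4},{"tx":5,"ty":0,"tz":-1.2,"ax":0,"ay":0,"az":0,"jaw":-0.4},{"tx":5,"ty":0,"tz":-1.2,"ax":0,"ay":0,"az":0,"jaw":-0.4}]'| grep -E "pos|force"; python3 st.py;python3 wr.py w7 tube_center=46
python3 - <<'E'
import cv2,numpy as np
from h import capture
a=cv2.imread("pics/w7.png");c=capture("scene")["color"][...,::-1][190:330,230:440]
cv2.imwrite("pics/cmp7.png",np.hstack([cv2.resize(a,(400,300)),cv2.resize(c,(400,300))]))
E
```

```text
time_s: 13.3
eef_pos: [544.0, -20.3, 15.3]
ee_rot: [0.0, 0.748, 0.664, -0.0]
force: [-0.7, -0.4, 0.5]
grip_width: 0.699
grip_force: 0.4
eef_pos: [547.1, 4.3, 21.4]
force: [-0.8, -1.1, 1.1]
grip_force: 1.0
eef_pos: [550.0, 29.1, 27.4]
force: [-0.0, -1.7, 1.8]
grip_force: 1.0
t 14.55 pos [550.   29.1  27.4] rest [ -26.6 -117.6   27.4] yawy -0.12 zdown [-0. -0. -1.] F [-0.  -1.7  1.8] grip 0.7
tube_center 0.71 [329. 227.] [558.6  69.6  46. ]
```

View pics/cmp7.png

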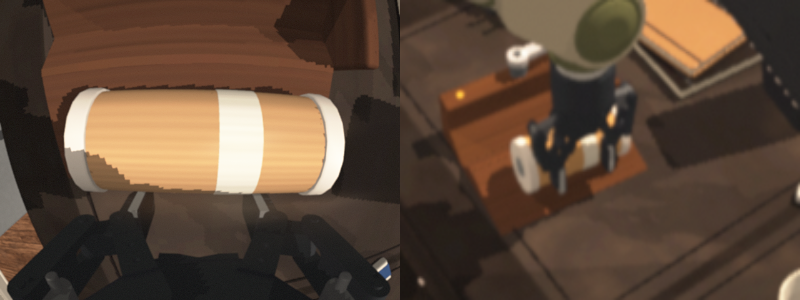

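The tube is now square and centred at rest (-23, -76). I'll continue to the lip and slow down before the crest.

```bash
python3 -m jog '[{"tx":5,"ty":0,"tz":-1.2,"ax":0,"ay":0,"az":0,"jaw":-0.4},{"tx":5,"ty":0,"tz":-1.2,"ax":0,"ay":0,"az":0,"jaw":-0.4},{"tx":5,"ty":0,"tz":-1.2,"ax":0,"ay":0,"az":0,"jaw":-0.4},{"tx":5,"ty":0,"tz":-1.2,"ax":0,"ay":0,"az":0,"jaw":-0.4},{"tx":5,"ty":0,"tz":-1.2,"ax":0,"ay":0,"az":0,"jaw":-0.4}]' | grep -E "pos|force" && python3 -m jog '[{"tx":4,"ty":0,"tz":-1,"ax":0,"ay":0,"az":0,"jaw":-0.4},{"tx":4,"ty":0,"tz":-1,"ax":0,"ay":0,"az":0,"jaw":-0.4},{"tx":3,"ty":0,"tz":-0.7,"ax":0,"ay":0,"az":0,"jaw":-0.4},{"tx":2,"ty":0,"tz":-0.5,"ax":0,"ay":0,"az":0,"jaw":-0.4},{"tx":1.5,"ty":0,"tz":0,"ax":0,"ay":0,"az":0,"jaw":-0.4}]'| grep -E "pos|force"&& python3 -m jog '[{"tx":1.5,"ty":0,"tz":0,"ax":0,"ay":0,"az":0,"jaw":-0.4},{"tx":1.5,"ty":0,"tz":0,"ax":0,"ay":0,"az":0,"jaw":-0.4},{"tx":1,"ty":0,"tz":0,"ax":0,"ay":0,"az":0,"jaw":-0.4}]'| grep -E "pos|force"; python3 st.py;python3 wr.py w8 tube_center=52
```

```text
eef_pos: [553.0, 54.0, 33.4]
force: [-0.1, -2.5, 1.7]
grip_force: 1.2
eef_pos: [554.8, 68.1, 36.5]
force: [0.6, -2.4, 1.8]
grip_force: 1.2
eef_pos: [555.1, 72.3, 36.4]
force: [-0.0, -0.9, 0.6]
grip_force: 0.4
t 16.32 pos [555.1  72.3  36.4] rest [-26.7 -74.1  36.4] yawy -0.12 zdown [-0.  0. -1.] F [-0.  -0.9  0.6] grip 0.69
tube_center 0.57 [328. 228.] [563.2 111.5  52. ]
```

```bash
python3 -m jog '[{"tx":1,"ty":0,"tz":0,"ax":0,"ay":0,"az":0,"jaw":-0.4},{"tx":1,"ty":0,"tz":0,"ax":0,"ay":0,"az":0,"jaw":-0.4},{"tx":1,"ty":0,"tz":0,"ax":0,"ay":0,"az":0,"jaw":-0.4}]' | grep -E "force" && python3 -m jog '[{"tx":1,"ty":0,"tz":0,"ax":0,"ay":0,"az":0,"jaw":-0.4},{"tx":1,"ty":0,"tz":0,"ax":0,"ay":0,"az":0,"jaw":-0.4},{"tx":1,"ty":0,"tz":0,"ax":0,"ay":0,"az":0,"jaw":-0.4}]'| grep -E "force"; python3 st.py;python3 wr.py w9 tube_center=48
```

```text
force: [0.7, -0.4, -0.4]
grip_force: 0.1
force: [-0.0, -0.9, 0.9]
grip_force: 0.0
t 17.18 pos [555.9  78.   36.5] rest [-26.6 -68.3  36.5] yawy -0.12 zdown [-0.  0. -1.] F [-0.  -0.9  0.9] grip 0.7
tube_center 0.67 [328. 230.] [564.1 115.8  48. ]
```

```bash
python3 -m jog '[{"tx":0.5,"ty":0,"tz":0,"ax":0,"ay":0,"az":0,"jaw":-0.4},{"tx":0,"ty":0,"tz":0,"ax":0,"ay":0,"az":0,"jaw":-0.4},{"tx":0,"ty":0,"tz":0,"ax":0,"ay":0,"az":0,"jaw":-0.4}]'| grep -E "force"; python3 st.py;python3 wr.py w10 tube_center=42;  python3 - <<'E'
import cv2,numpy as np
from h import capture
a=cv2.imread("pics/w10.png");c=capture("scene")["color"][...,::-1][190:330,230:440]
cv2.imwrite("pics/cmp10.png",np.hstack([cv2.resize(a,(400,300)),cv2.resize(c,(400,300))]))
E
```

```text
force: [-0.3, 0.3, 0.6]
grip_force: 0.0
t 17.65 pos [556.   78.4  36.5] rest [-26.5 -67.9  36.5] yawy -0.12 zdown [ 0. -0. -1.] F [-0.3  0.3  0.6] grip 0.7
tube_center 0.81 [327. 228.] [564.  115.2  42. ]
tube_center 0.64 [296. 361.] [543.6  57.   42. ]
```

View pics/cmp10.png

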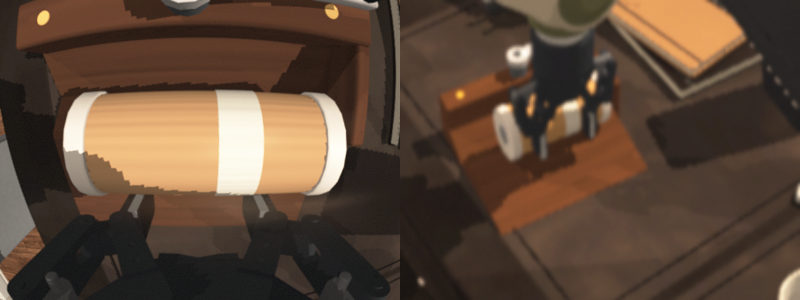

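The tube is still balanced on the lip, close against the fingertips. I'll keep going slowly.

```bash
python3 -m jog '[{"tx":1,"ty":0,"tz":0,"ax":0,"ay":0,"az":0,"jaw":-0.4},{"tx":1,"ty":0,"tz":0,"ax":0,"ay":0,"az":0,"jaw":-0.4},{"tx":1,"ty":0,"tz":0,"ax":0,"ay":0,"az":0,"jaw":-0.4},{"tx":1,"ty":0,"tz":0,"ax":0,"ay":0,"az":0,"jaw":-0.4}]'| grep -E "force"; python3 -m jog '[{"tx":1,"ty":0,"tz":0,"ax":0,"ay":0,"az":0,"jaw":-0.4},{"tx":1,"ty":0,"tz":0,"ax":0,"ay":0,"az":0,"jaw":-0.4},{"tx":0,"ty":0,"tz":0,"ax":0,"ay":0,"az":0,"jaw":-0.4},{"tx":0,"ty":0,"tz":0,"ax":0,"ay":0,"az":0,"jaw":-0.4}]'| grep -E "force"; python3 st.py;python3 wr.py w11 tube_center=42
```

```text
force: [-0.2, 0.1, 0.5]
grip_force: 0.0
force: [0.1, 0.6, 0.2]
grip_force: 0.0
t 18.8 pos [556.7  84.4  36.5] rest [-26.6 -62.   36.5] yawy -0.12 zdown [-0.  0. -1.] F [0.1 0.6 0.2] grip 0.7
tube_center 0.76 [329. 164.] [568.1 145.2  42. ]
```

The tube is seated at rest x ≈ -22.5, y ≈ 0. Next I'll move to its open -x end with the fingers shut.

```bash
python3 -m jog '[{"tx":-25,"ty":0,"tz":-5,"ax":0,"ay":0,"az":0,"jaw":-0.4},{"tx":0,"ty":0,"tz":-45,"ax":0,"ay":0,"az":0,"jaw":-0.4},{"tx":0,"ty":0,"tz":-44,"ax":0,"ay":0,"az":0,"jaw":1},{"tx":20,"ty":-50,"tz":0,"ax":0,"ay":0,"az":0,"jaw":1},{"tx":33,"ty":-48,"tz":0,"ax":0,"ay":0,"az":0,"jaw":1}]'| grep -E "force|pos"; python3 -m jog '[{"tx":33,"ty":0,"tz":0,"ax":0,"ay":0,"az":0,"jaw":1},{"tx":1,"ty":0,"tz":0,"ax":0,"ay":0,"az":0,"jaw":1},{"tx":0,"ty":0,"tz":45,"ax":0,"ay":0,"az":0,"jaw":1},{"tx":0,"ty":0,"tz":44,"ax":0,"ay":0,"az":0,"jaw":1},{"tx":0,"ty":0,"tz":0,"ax":0,"ay":0,"az":0,"jaw":1}]'| grep -E "force|width"; python3 st.py;python3 wr.py w12 tube_center=42; python3 tb.py
```

```text
eef_pos: [461.7, 124.1, 130.8]
force: [0.2, 0.4, 0.4]
grip_force: 0.0
force: [-0.1, 0.1, 0.4]
grip_width: 0.0
grip_force: 0.0
t 20.15 pos [465.4 156.8  39.5] rest [-125.8   -1.    39.5] yawy -0.121 zdown [-0.006 -0.001 -1.   ] F [-0.1  0.1  0.4] grip 0.0
tube_center 0.77 [534. 301.] [566.8 146.4  42. ]
orange rest 717 -62.0 58.0 [-0.9 17.5] [116.2  93.5] 4.4 ztop 73.4
0.7 [-16.8   1.3  40. ]
peg 0.77 [ 58.6  61.6 109. ]
```

```bash
python3 -m jog '[{"tx":0,"ty":5,"tz":0,"ax":0,"ay":0,"az":0,"jaw":1},{"tx":0,"ty":5,"tz":0,"ax":0,"ay":0,"az":0,"jaw":1},{"tx":0,"ty":3,"tz":0,"ax":0,"ay":0,"az":0,"jaw":1},{"tx":0,"ty":3,"tz":0,"ax":0,"ay":0,"az":0,"jaw":1},{"tx":0,"ty":3,"tz":0,"ax":0,"ay":0,"az":0,"jaw":1}]'| grep -E "force|pos"; python3 -m jog '[{"tx":0,"ty":3,"tz":0,"ax":0,"ay":0,"az":0,"jaw":1},{"tx":0,"ty":3,"tz":0,"ax":0,"ay":0,"az":0,"jaw":1},{"tx":0,"ty":3,"tz":0,"ax":0,"ay":0,"az":0,"jaw":1},{"tx":0,"ty":2,"tz":0,"ax":0,"ay":0,"az":0,"jaw":1},{"tx":0,"ty":2,"tz":0,"ax":0,"ay":0,"az":0,"jaw":1}]'| grep -E "force|pos"; python3 st.py; python3 wr.py w13 tube_center=42
```

```text
eef_pos: [485.7, 155.4, 41.4]
force: [-1.0, 0.1, 1.1]
grip_force: 0.9
eef_pos: [498.7, 153.8, 41.5]
force: [-0.5, 0.3, 0.8]
grip_force: 0.6
t 21.65 pos [498.7 153.8  41.5] rest [-92.5   0.1  41.5] yawy -0.12 zdown [-0.  0. -1.] F [-0.5  0.3  0.8] grip 0.0
tube_center 0.8 [500. 305.] [582.3 143.9  42. ]
```

```bash
python3 -m jog '[{"tx":0,"ty":1.5,"tz":0,"ax":0,"ay":0,"az":0,"jaw":1},{"tx":0,"ty":1.5,"tz":0,"ax":0,"ay":0,"az":0,"jaw":1},{"tx":0,"ty":1.5,"tz":0,"ax":0,"ay":0,"az":0,"jaw":1}]'| grep -E "^force|pos"; python3 -m jog '[{"tx":0,"ty":1,"tz":0,"ax":0,"ay":0,"az":0,"jaw":1},{"tx":0,"ty":1,"tz":0,"ax":0,"ay":0,"az":0,"jaw":1}]'| grep -E "^force|pos"; python3 -m jog '[{"tx":0,"ty":1,"tz":0,"ax":0,"ay":0,"az":0,"jaw":1}]'| grep -E "^force|pos"; python3 -m jog '[{"tx":0,"ty":1,"tz":0,"ax":0,"ay":0,"az":0,"jaw":1}]'| grep -E "^force|pos";python3 wr.py w13 tube_center=42
```

```text
eef_pos: [503.1, 153.3, 41.5]
force: [-1.7, 0.1, 1.5]
eef_pos: [505.1, 153.1, 41.5]
force: [-1.5, 0.0, -0.1]
eef_pos: [505.3, 153.0, 41.4]
force: [-8.8, 0.5, 5.6]
eef_pos: [505.3, 153.0, 41.4]
force: [-13.7, 1.1, 10.2]
tube_center 0.8 [499. 306.] [588.2 142.7  42. ]
```

The tube is against the end stop: force rose to 14 N with no further travel. I'll unload, rise, and go to the peg to close the bar.

```bash
python3 -m jog '[{"tx":0,"ty":-3,"tz":0,"ax":0,"ay":0,"az":0,"jaw":1},{"tx":0,"ty":-10,"tz":0,"ax":0,"ay":0,"az":0,"jaw":1},{"tx":0,"ty":0,"tz":-60,"ax":0,"ay":0,"az":0,"jaw":1},{"tx":0,"ty":0,"tz":-60,"ax":0,"ay":0,"az":0,"jaw":0.2},{"tx":10,"ty":0,"tz":-30,"ax":0,"ay":0,"az":-0.162,"jaw":0.2}]'| grep -E "^force|pos"; python3 -m jog '[{"tx":0,"ty":0,"tz":0,"ax":0,"ay":0,"az":-0.162,"jaw":0.2},{"tx":0,"ty":0,"tz":0,"ax":0,"ay":0,"az":-0.162,"jaw":0.2},{"tx":0,"ty":0,"tz":0,"ax":0,"ay":0,"az":-0.162,"jaw":0.2},{"tx":0,"ty":0,"tz":0,"ax":0,"ay":0,"az":-0.162,"jaw":0.2},{"tx":0,"ty":0,"tz":0,"ax":0,"ay":0,"az":-0.162,"jaw":0.2}]'| grep -E "^force|pos"; python3 -m jog '[{"tx":0,"ty":0,"tz":0,"ax":0,"ay":0,"az":-0.162,"jaw":0.2},{"tx":0,"ty":0,"tz":0,"ax":0,"ay":0,"az":-0.162,"jaw":0.2},{"tx":0,"ty":0,"tz":0,"ax":0,"ay":0,"az":-0.162,"jaw":0.2},{"tx":0,"ty":0,"tz":0,"ax":0,"ay":0,"az":-0.162,"jaw":0.2},{"tx":-40,"ty":0,"tz":0,"ax":0,"ay":0,"az":0,"jaw":0.2}]'| grep -E "^force|pos"; python3 -m jog '[{"tx":-40,"ty":0,"tz":0,"ax":0,"ay":0,"az":0,"jaw":0.2},{"tx":0,"ty":0,"tz":0,"ax":0,"ay":0,"az":0,"jaw":0.2}]'| grep -E "^force|pos";python3 st.py; python3 wr.py w14 bar_peg=109 tube_center=42
python3 - <<'E'
from h import *
s=sense();r=rot().as_matrix();print("to (651,192) in tool:",(r.T@(np.array([651,192,97])-s["eef_pos"])).round(1))
E
```

```text
eef_pos: [495.9, 164.3, 194.8]
force: [0.5, -1.3, -0.4]
eef_pos: [495.1, 164.4, 191.4]
force: [0.1, 0.4, -0.8]
eef_pos: [534.4, 162.0, 192.0]
force: [-0.6, -0.4, 1.6]
eef_pos: [576.4, 158.2, 190.6]
force: [-0.6, 1.0, -0.6]
t 24.85 pos [576.4 158.2 190.6] rest [-15.9  13.7 190.6] yawy 1.499 zdown [-0. -0. -1.] F [-0.6  1.  -0.6] grip 0.4
tube_center 0.63 [299. 243.] [588.7 142.7  42. ]
to (651,192) in tool: [-74.1  38.5  94.3]
```

View pics/w14.png

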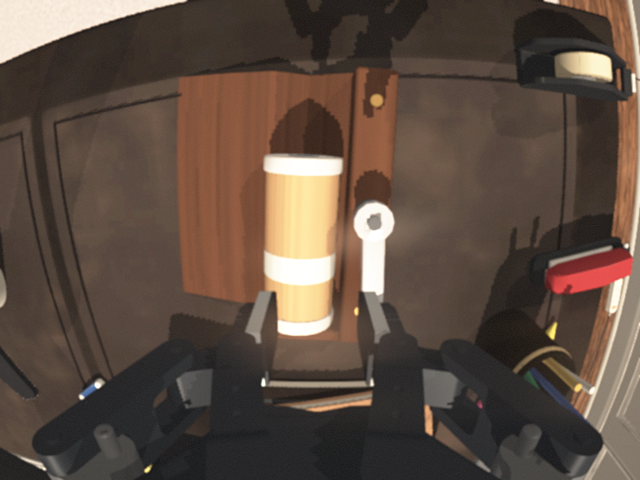

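The view shows the tube at (300,245) seated against the stop, with the bar open along the rail and its peg hidden behind the right finger. I'll move over it and check.

```bash
python3 -m jog '[{"tx":-35,"ty":18,"tz":0,"ax":0,"ay":0,"az":0,"jaw":0.2},{"tx":-30,"ty":20,"tz":0,"ax":0,"ay":0,"az":0,"jaw":0.2},{"tx":-9,"ty":0,"tz":10,"ax":0,"ay":0,"az":0,"jaw":0.2},{"tx":0,"ty":0,"tz":0,"ax":0,"ay":0,"az":0,"jaw":0.2}]'| grep -E "^force|pos";python3 st.py; python3 wr.py w15 bar_peg=109
```

```text
eef_pos: [650.7, 191.0, 180.2]
force: [-0.6, -0.1, -0.3]
t 25.5 pos [650.7 191.  180.2] rest [ 54.   55.2 180.2] yawy 1.5 zdown [-0.003 -0.    -1.   ] F [-0.6 -0.1 -0.3] grip 0.4
bar_peg 0.89 [321. 256.] [649.6 193.7 109. ]
```

```bash
python3 -m jog '[{"tx":0,"ty":2,"tz":30,"ax":0,"ay":0,"az":0,"jaw":0.2},{"tx":0,"ty":0,"tz":30,"ax":0,"ay":0,"az":0,"jaw":0.2},{"tx":0,"ty":0,"tz":22,"ax":0,"ay":0,"az":0,"jaw":0.2},{"tx":0,"ty":0,"tz":0,"ax":0,"ay":0,"az":0,"jaw":0.2}]'| grep -E "^force|pos"; python3 -m jog '[{"tx":1,"ty":-14,"tz":0,"ax":0,"ay":0,"az":0.161,"jaw":0.2},{"tx":1,"ty":-14,"tz":0,"ax":0,"ay":0,"az":0.161,"jaw":0.2},{"tx":1,"ty":-14,"tz":0,"ax":0,"ay":0,"az":0.161,"jaw":0.2},{"tx":1,"ty":-14,"tz":0,"ax":0,"ay":0,"az":0.161,"jaw":0.2},{"tx":1,"ty":-14,"tz":0,"ax":0,"ay":0,"az":0.161,"jaw":0.2}]'| grep -E "^force|pos"; python3 -m jog '[{"tx":1,"ty":-14,"tz":0,"ax":0,"ay":0,"az":0.161,"jaw":0.2},{"tx":1,"ty":-14,"tz":0,"ax":0,"ay":0,"az":0.161,"jaw":0.2},{"tx":1,"ty":-14,"tz":0,"ax":0,"ay":0,"az":0.161,"jaw":0.2},{"tx":1,"ty":-14,"tz":0,"ax":0,"ay":0,"az":0.161,"jaw":0.2},{"tx":1,"ty":-14,"tz":0,"ax":0,"ay":0,"az":0.161,"jaw":0.2}]'| grep -E "^force|pos"; python3 st.py; python3 wr.py w16 bar_peg=109
python3 - <<'E'
import numpy as np;print("peg target th0",np.array([590.5,142.7])+np.array([-30*.9928+-35*.1197,30*.1197-35*.9928]))
E
```

```text
eef_pos: [650.6, 193.0, 98.7]
force: [-0.5, -0.5, 0.2]
eef_pos: [621.4, 131.7, 101.6]
force: [0.6, 0.4, -0.0]
eef_pos: [556.0, 111.5, 101.5]
force: [0.7, 0.5, 1.3]
t 27.35 pos [556.  111.5 101.5] rest [-30.5 -35.1 101.5] yawy -0.116 zdown [ 0.003 -0.    -1.   ] F [0.7 0.5 1.3] grip 0.4
bar_peg 0.72 [342. 317.] [565.5 111.  109. ]
peg target th0 [556.5265 111.543 ]
```

```bash
python3 -m jog '[{"tx":0,"ty":-4,"tz":0,"ax":0,"ay":0,"az":0,"jaw":0.2},{"tx":0,"ty":-4,"tz":0,"ax":0,"ay":0,"az":0,"jaw":0.2}]'| grep -E "^force|pos|grip_f"; python3 -m jog '[{"tx":0,"ty":-2,"tz":0,"ax":0,"ay":0,"az":0,"jaw":0.2}]'| grep -E "^force|pos|grip_f";python3 -m jog '[{"tx":0,"ty":-1.5,"tz":0,"ax":0,"ay":0,"az":0,"jaw":0.2}]'| grep -E "^force|pos|grip_f"; python3 -m jog '[{"tx":0,"ty":-1,"tz":0,"ax":0,"ay":0,"az":0,"jaw":0.2}]'| grep -E "^force|pos|grip_f"; python3 st.py; python3 wr.py w17 bar_peg=109
```

```text
eef_pos: [548.2, 112.7, 99.9]
force: [1.1, -0.5, 0.3]
grip_force: 0.3
eef_pos: [545.9, 113.0, 99.6]
force: [0.9, -0.2, 1.1]
grip_force: 0.3
eef_pos: [544.5, 113.2, 99.5]
force: [2.3, -1.2, 0.3]
grip_force: 1.0
eef_pos: [544.3, 113.2, 99.7]
force: [7.5, 0.0, -2.8]
grip_force: 3.8
t 28.07 pos [544.3 113.2  99.7] rest [-42.4 -34.9  99.7] yawy -0.11 zdown [ 0.002 -0.    -1.   ] F [ 7.5  0.  -2.8] grip 0.4
bar_peg 0.95 [342. 321.] [553.8 111.7 109. ]
```

Force rose to 7.5 N at the bar's 0 stop, so the bar is fully closed. I'll release, rise clear and check.

```bash
python3 -m jog '[{"tx":0,"ty":6,"tz":0,"ax":0,"ay":0,"az":0,"jaw":0.2},{"tx":0,"ty":3,"tz":-30,"ax":0,"ay":0,"az":0,"jaw":0.2},{"tx":0,"ty":0,"tz":-60,"ax":0,"ay":0,"az":0,"jaw":0.2},{"tx":-20,"ty":-40,"tz":-40,"ax":0,"ay":0,"az":0,"jaw":0.2},{"tx":-40,"ty":-40,"tz":0,"ax":0,"ay":0,"az":0,"jaw":0.2}]'| grep -E "^force|pos"; python3 -m jog '[{"tx":-50,"ty":-30,"tz":0,"ax":0,"ay":0,"az":0,"jaw":0.2},{"tx":-50,"ty":0,"tz":0,"ax":0,"ay":0,"az":0,"jaw":0.2},{"tx":-50,"ty":0,"tz":0,"ax":0,"ay":0,"az":0,"jaw":0.2},{"tx":0,"ty":0,"tz":0,"ax":0,"ay":0,"az":0,"jaw":0.2}]'| grep -E "^force|pos"; python3 tb.py
python3 - <<'E'
import cv2
from h import capture
a=capture("top")["color"][...,::-1][150:310,150:420]
cv2.imwrite("pics/fin.png",cv2.resize(a,None,fx=2.9,fy=2.9,interpolation=cv2.INTER_CUBIC))
E
```

```text
eef_pos: [466.4, 61.3, 232.1]
force: [0.9, -1.5, 0.3]
eef_pos: [419.7, -86.8, 229.5]
force: [-0.1, 0.0, 0.1]
orange rest 854 -121.0 75.0 [-23.   15.4] [ 86.1 195.5] 89.8 ztop 73.4
0.75 [ 7.8 -6.3 40. ]
```

View pics/fin.png

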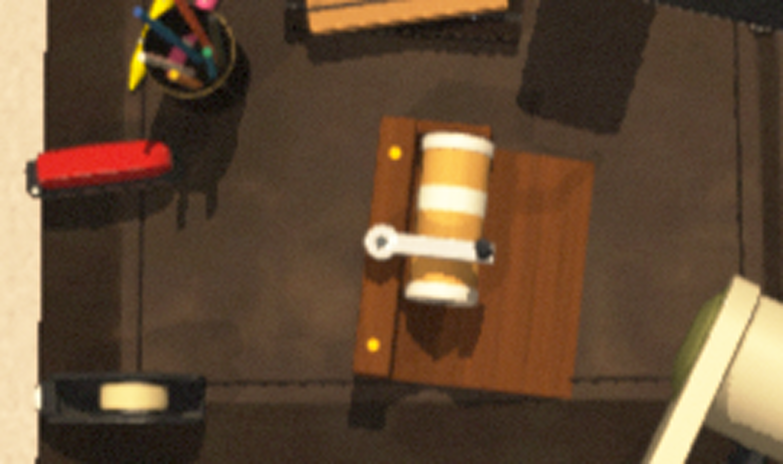

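The tube lies in the groove against the end stop at (450,215) in the crop, with the bar across it from (380,242) to (485,250). The stapler and tape dispenser have not moved, and the robot is clear.

```bash
python3 -c "
from rig import finish_job;print(finish_job())"
```

```text
the job is handed in; nothing more can be done
None
```

The job is handed in at about 30 s of robot time: the tube sits in the groove against the end stop with the bar swung fully back across it, and the arm stayed well clear of the mug, tape dispenser and stapler.

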